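# Load a new kitchen roll onto the worktop holder

## Robot

A 6-joint arm with a two-finger parallel gripper is mounted at the origin on a cart in front of the work surface, level with it; the furniture and walls round the work are solid. World frame = base frame: x ahead of the robot, y to its left, z up, the work surface at z = 0. Lengths are in m, angles in rad, forces in N, time in s.
With the tool pointing down it reaches from about 0.35 to 0.775 m from the base axis. Payload 7.3 kg.
Tool frame: the origin (TCP) lies midway between the tips of the shut fingers; the grasp point (between the pads) lies 19 mm behind it; z points along the fingers, y is the direction in which the jaws open and shut (so a half turn about z gives the same grasp; the last joint's range is limited). The gripper opens to 92 mm and grips with 3 to 60 N. Pads are 19 mm wide; open, the fingers measure 130 mm over their backs; the gripper's body (75 mm by 190 mm) begins 47 mm behind the grasp point.
Start: joints at [-1.429, 0.342, 1.524, -0, 1.275, -0.146], TCP at [0.149, -0.503, 0.227] pointing down, gripper open.
Joint ranges: [-2.53, 2.53], [-0.77, 2.02], [0.04, 2.7], [-1, 4.14], [0.28, 2.66], [-3.11, 3.11]. Speed limits (rad/s): [2.57, 2.57, 3.14, 3.14, 3.14, 3.14].

## Interface

Orientations are given as [roll, pitch, yaw] about the fixed x, y, z axes, in that order (R = Rz(yaw) Ry(pitch) Rx(roll)).
In Python, from cell import status, eyes, job gives the robot as it stands.
- The arm moves only by the tool jog_arm, never from a script. Its argument "series" is a list of rows, each a list of 3 entries, a list of its own where there are three numbers: the gripper command: -1 is shut, 1 is fully open, values between are in proportion, then the shift along the tool's x, y, z in m, then the turn, a rotation vector about the tool's x, y, z in rad. In form: [[grip, [x, y, z], [ax, ay, az]], ...]. A call has 1 to 12 rows; each row is the pose to reach, as a shift and turn from the pose commanded when the call began, along the tool's axes at that moment; what a row does not reach only later rows make up. A row lasts 1/12 s, in which the tool goes at most 41.7 mm and 7.16 degrees, less where a joint would pass 70% of its speed; a pose out of reach is approached as far as the arm can. A call with a gripper value outside its range is refused whole. The fingers move at their own pace and stop on an object; "squeeze" is the grip in N (left out, the last holds). Time passes only in rows, so rows that repeat a pose let the fingers close. It gives the time, the measured TCP pose, the force and the opening at its end, in the units of the state.
- status.observe(): the state, without advancing time (a new reading comes with each control period).
- eyes.read_camera(name): name is "side" or "top" or "wrist"; returns a dict with "img" (480x640x3 uint8, red, green, blue), "range_z" (480x640 float32, m along the optical axis (not along the pixel's ray), 0 where there is no reading), "camera_matrix" (3x3 intrinsics, pixels), "T" (4x4, takes a point from camera to world coordinates); the wrist camera has in their place "tool_from_camera" (4x4, takes a point from camera to tool coordinates, whose origin is the TCP and whose axes are the flange's). Camera axes: x right, y down, z forward; pixel columns grow to the right and rows downward; lengths in m; the calibration is good to about 2 mm. The wrist camera is an equidistant fisheye: a pixel r from the principal point sees the ray r / f radians off the axis. A picture is of the moment at which its call begins: read the wrist's pose just before it.
- job.hand_in(): hands the job in, once; it reports no verdict.
The state is a dict: "time": time; "qpos": joint angles; "qvel": joint speeds; "joint_efforts": joint torques, N m; "tool_pos": TCP position; "tool_rot": TCP orientation; "contact_force": force on the tool from outside, world axes, zero at the start; "torque": the same for the moment, N m; "opening": finger opening in m.
Only numpy, scipy, OpenCV 4.12 (cv2) and the standard library are available. Lean on these libraries where they do the work, as an engineer would, in place of code of your own. Each camera call takes 0.05 s, during which the arm holds its last target.

## Task

The kitchen roll holder is empty and a new roll lies on the worktop in front of it: lift the spindle out of the holder by its wooden handle, thread it through the core of the lying roll, and carry the roll back on the spindle. Lower both ends of the spindle fully into the notches of the two posts before you let go, so that the roll hangs between the posts. Do not knock the mill, shaker, bottle or drinking glass standing round about.

Things in the scene. Friction and masses are not known exactly. Their poses are not given: they have to be found in the camera images.
- holder: The roll holder, fixed, dark steel: base plate 115 x 272 x 10 mm on 2 mm feet and two flat posts 236 mm apart inside, each 10 mm thick, 47 mm wide, with an open-topped notch. Origin on the worktop under its middle; y axis from post to post, z up.
- holder_seat (a point): On the holder, midway between the posts where the axis of a seated spindle lies, 85 mm above the worktop; y axis along the seated spindle. The notches are 19 mm wide, their floors 5 mm below this point; from 15 mm above it they flare to about 41 mm, and the posts end 31 mm above it.
- spindle: Loose spindle, 0.037 to 0.065 kg: metal rod 10 mm thick, wooden handle at one end, wooden knob (18 mm in diameter, 16 mm long) at the other. Origin at its middle. y axis along the rod, from handle to knob. At the start it rests in both notches, handle to the robot's right; it fits either way round.
- spindle_mid (a point): Midpoint of the spindle, on its axis; y axis from handle to knob. The bare rod ends at the handle's inner face at y = -132 mm and the knob's at y = +132 mm (a seated spindle has 4 mm of play either way); the knob's tip is at y = +148 mm.
- spindle_grip (a point): Centre of the spindle's flat-sided wooden handle (22 mm across its upright sides, 26 mm high, 66 mm long), on the axis, 165 mm from the spindle's midpoint and 37 mm outside the post when seated; y axis towards the knob. The handle overhangs in free air, so fingers can close across it from above. Grip firmly: with the roll on, the load hangs 165 mm beyond it (up to 0.25 N m).
- roll: Loose kitchen roll, hard-wound white paper, 96 mm in diameter, 200 mm long, 0.08 to 0.13 kg, with a brown core open right through (bore 44 mm). Lies on its side in front of the holder, to the left. Origin on its surface, 48 mm below the centre as it lies; y axis along the bore.
- roll_mid (a point): Centre of the roll, 48 mm above the worktop as it lies; y axis along the bore. Hanging on the rod, its centre is 17 mm below the rod's axis. Between the posts it has 18 mm to spare at each end. Pushed sideways it may roll a little.
- pepper_mill: A bystander, dark turned-wood pepper mill, 58 mm wide, 150 mm tall, standing left of the holder under the wall cabinet (underside 0.51 m above the worktop); origin at the centre of its foot. To be left alone.
- salt_shaker: A bystander, small glass salt shaker with a white cap, 44 mm wide, 90 mm tall, standing left, beside the pepper mill; origin at the centre of its foot. To be left alone.
- oil_bottle: A bystander, oil bottle with a yellow cap, 58 mm wide, 281 mm tall, standing left, behind the pepper mill; origin at the centre of its foot. To be left alone.
- tumbler: A bystander, clear drinking glass, 80 mm wide, 91 mm tall, standing right, near the sink; origin at the centre of its foot. To be left alone.

How it is judged:
By the outcome, as a careful person would: the job done as asked, in the order asked, and still so for the second after the job is handed in, with the robot touching nothing.
It also fails if it takes over 58 s, if anything falls off the work surface, if the arm or the gripper's body presses on something with over 40 N, if the wrist force passes 120 N, or if a joint passes its speed limit or range.

## Working session

There is one attempt and no reset: what is moved stays moved. The work goes in short steps, Python scripts to look and compute and a tool call to move; the robot and the scene stay as the last step left them, time stands still between calls to the robot, and variables do not carry over. Pictures are saved under pics/ and viewed, and the job is handed in when it is done.

Besides the shell and the picture viewer there is one more tool, called after "Emit:" as name(argument=value, ...), one argument or row to a line, values as JSON. jog_arm: Moves the arm, as the interface text tells. Its arguments: {"type":"object","properties":{"series":{"type":"array","items":{"type":"array"}},"squeeze":{"type":"number"}},"required":["series"]}

```bash
ls; mkdir -p pics; python3 - <<'E'
from cell import status, eyes, job
import cv2,numpy as np
print(status.observe())
for n in ["side","top","wrist"]:
    c=eyes.read_camera(n); cv2.imwrite(f"pics/{n}0.png",c["img"][:,:,::-1]); np.savez(f"/tmp/{n}0.npz",**c)
    print(n,c["camera_matrix"].round(1).tolist(), c.get("T",c.get("tool_from_camera")).round(3).tolist())
E
```

```text
pics
{'time': 0.0, 'qpos': array([-1.42899947e+00,  3.42690190e-01,  1.52500097e+00, -4.74299506e-05,
        1.27538140e+00, -1.45985596e-01]), 'qvel': array([-0.00051395, -0.00181499, -0.00178415,  0.00079417, -0.00024687,
        0.00014394]), 'joint_efforts': array([ 1.78621565e-03, -4.31232941e+01, -2.44221264e+01,  7.19072367e-02,
        5.60838764e-02, -1.15665039e-04]), 'tool_pos': array([ 0.14896688, -0.50300832,  0.22606744]), 'tool_rot': array([-3.14012189e+00, -1.70405968e-04,  2.87796173e-01]), 'contact_force': array([-0.06942379, -0.31433553,  0.01452484]), 'torque': array([-0.00451492,  0.00752833,  0.0053512 ]), 'opening': 0.09152603078347689}
side [[535.0, 0.0, 323.9], [0.0, 535.0, 233.5], [0.0, 0.0, 1.0]] [[-0.205, -0.664, 0.719, -0.535], [-0.979, 0.136, -0.153, 0.203], [0.004, -0.736, -0.677, 1.128], [0.0, 0.0, 0.0, 1.0]]
top [[436.5, 0.0, 317.8], [0.0, 436.5, 246.3], [0.0, 0.0, 1.0]] [[0.027, -0.994, 0.105, 0.435], [-0.999, -0.025, 0.023, -0.043], [-0.02, -0.105, -0.994, 1.418], [0.0, 0.0, 0.0, 1.0]]
wrist [[371.6, 0.0, 309.7], [0.0, 371.6, 234.1], [0.0, 0.0, 1.0]] [[0.001, -0.954, -0.299, 0.081], [1.0, 0.001, -0.0, 0.0], [0.0, -0.299, 0.954, -0.157], [0.0, 0.0, 0.0, 1.0]]
```

View pics/side0.png

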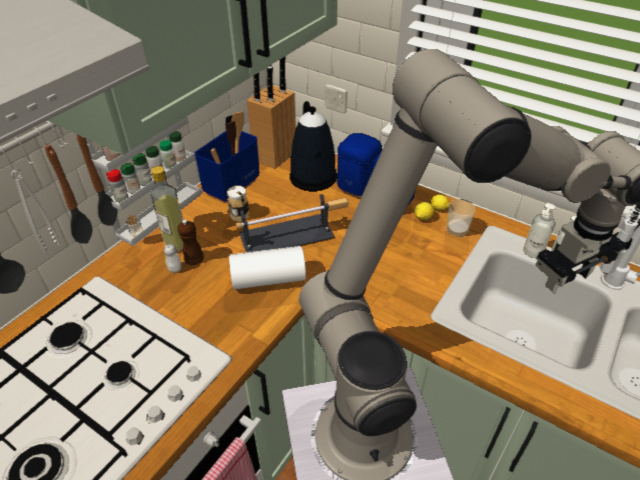

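View pics/top0.png

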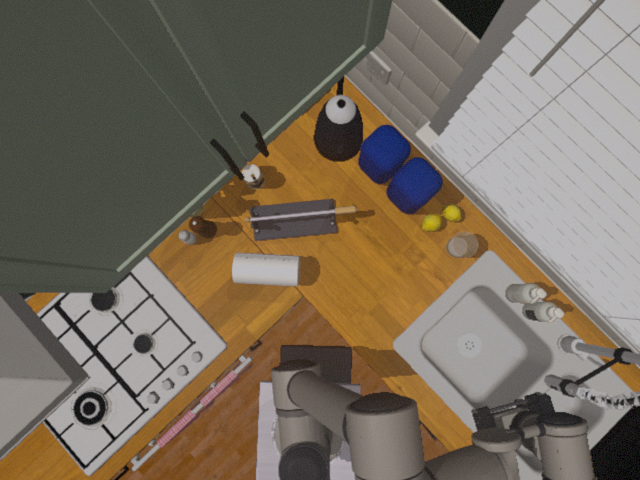

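The side and top views show the holder around top (293,219) with its handle at (345,210), the roll at top (266,269), the mill at (202,227), the shaker at (188,237) and the tumbler at (462,245). Next I'll measure these with the depth data.

```bash
cat > h.py <<'E'
import numpy as np, cv2
def load(n): return dict(np.load(n))
def pts(c):
    K=c["camera_matrix"];z=c["range_z"];h,w=z.shape
    u,v=np.meshgrid(np.arange(w),np.arange(h))
    P=np.stack([(u-K[0,2])/K[0,0]*z,(v-K[1,2])/K[1,1]*z,z,np.ones_like(z)],-1)@c["T"].T
    P[z<=0]=np.nan
    return P[...,:3]
E
python3 - <<'E'
from h import *
for n in ["top","side"]:
    c=load(f"/tmp/{n}0.npz");P=pts(c)
    if n=="top": q=dict(handleEnd=(353,209),handleMid=(345,210),rodR=(325,212),rodM=(295,214),rodL=(265,217),knob=(250,218),rollL=(237,268),rollM=(266,269),rollR=(297,269),basefl=(255,238),basefr=(334,233),bench=(350,260),mill=(203,227),shaker=(187,236),tumb=(462,245),spice=(252,175))
    else: q=dict(handle=(337,205),rodM=(285,215),roll=(268,266),bench=(380,240),mill=(190,230),postL=(245,225),postR=(324,210),spice=(237,195))
    for k,(u,v) in q.items(): print(n,k,P[v,u].round(3))
    I=cv2.resize(c["img"][160:300,170:410] if n=="top" else c["img"][150:300,140:380],None,fx=3.3,fy=3.3,interpolation=cv2.INTER_CUBIC)
    cv2.imwrite(f"pics/{n}0z.png",I[:,:,::-1])
E
```

```text
top handleEnd [ 0.693 -0.118  0.094]
top handleMid [ 0.688 -0.094  0.098]
top rodR [ 0.682 -0.032  0.088]
top rodM [0.673 0.06  0.09 ]
top rodL [0.662 0.152 0.091]
top knob [0.658 0.199 0.09 ]
top rollL [0.502 0.23  0.101]
top rollM [0.501 0.142 0.097]
top rollR [0.504 0.048 0.094]
top basefl [0.605 0.194 0.012]
top basefr [ 0.629 -0.063  0.003]
top bench [ 0.542 -0.117 -0.001]
top mill [0.621 0.333 0.126]
top shaker [0.598 0.396 0.078]
top tumb [ 0.6   -0.477  0.007]
top spice [0.792 0.197 0.097]
side handle [ 0.684 -0.096  0.09 ]
side rodM [0.669 0.065 0.091]
side roll [0.474 0.142 0.087]
side bench [ 0.163 -0.054  0.434]
side mill [0.612 0.338 0.131]
side postL [0.633 0.186 0.104]
side postR [ 0.669 -0.053  0.09 ]
side spice [0.781 0.197 0.1  ]
```

View pics/top0z.png

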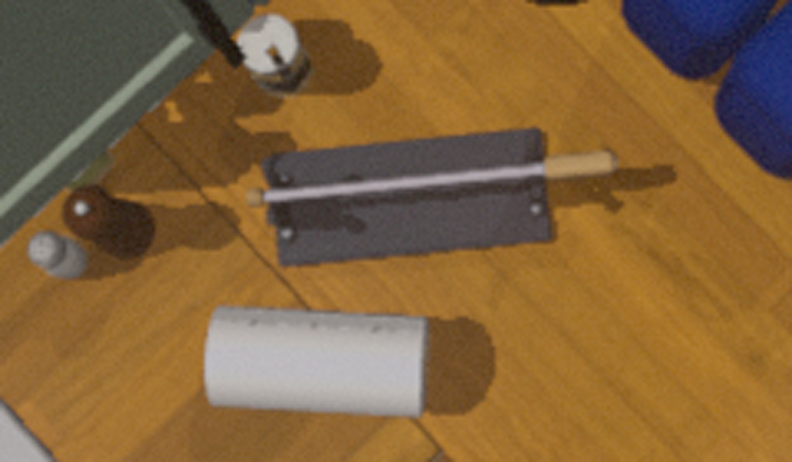

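View pics/side0z.png

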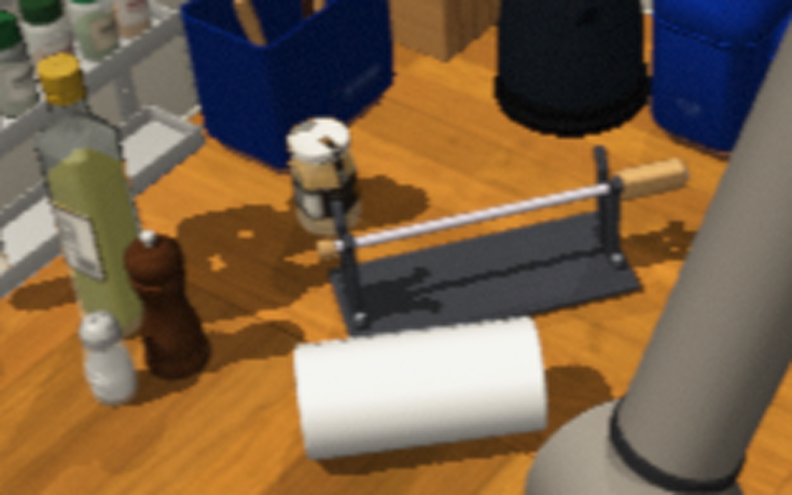

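```bash
python3 - <<'E'
from h import *
from scipy.optimize import least_squares
for n in ["top","side"]:
    c=load(f"/tmp/{n}0.npz");P=pts(c);I=c["img"].astype(int)
    # roll
    m=(P[...,0]>.43)&(P[...,0]<.57)&(P[...,1]>.0)&(P[...,1]<.28)&(P[...,2]>.015)&(P[...,2]<.13)&(I.min(-1)>110)
    Q=P[m]
    def f(p):
        # axis: x=p0+p1*(y-.14), z=p2+p3*(y-.14)
        d=np.array([p[1],1,p[3]]);d/=np.linalg.norm(d)
        r=Q-np.array([p[0],.14,p[2]]);r=r-np.outer(r@d,d)
        return np.linalg.norm(r,axis=1)-.048
    s=least_squares(f,[.5,0,.048,0],loss="soft_l1",f_scale=.003)
    print(n,"roll",len(Q),s.x.round(4),"rms",np.sqrt((f(s.x)**2).mean()).round(4),"y range",np.percentile(Q[:,1],[.5,2,50,98,99.5]).round(3))
    # rod: pixels projecting to z=.09ish
    m=(P[...,2]>.07)&(P[...,2]<.105)&(P[...,0]>.62)&(P[...,0]<.73)&(P[...,1]>-.14)&(P[...,1]<.22)
    Q=P[m]; col=I[m]
    print(" spindle y range",np.percentile(Q[:,1],[0,.5,99.5,100]).round(3))
    light=(col.min(-1)>120)
    q=Q[light]; A=np.c_[np.ones(len(q)),q[:,1]-.05]
    for k in (0,2): print("  rod",k,np.linalg.lstsq(A,q[:,k],rcond=None)[0].round(4),len(q), q[:,1].min(),q[:,1].max())
    wood=(col[:,0]-col[:,2]>50); q=Q[wood]
    for sgn,lab in ((-1,"handle"),(1,"knob")):
        w=q[(q[:,1]<-.05) if sgn<0 else (q[:,1]>.17)]
        if len(w): print("  ",lab,len(w),np.median(w,0).round(4),w.min(0).round(3),w.max(0).round(3))
    for nm,(x,y,r) in dict(mill=(.62,.335,.05),shaker=(.6,.39,.03),tumb=(.6,-.48,.06),spice=(.79,.2,.05)).items():
        m=(np.hypot(P[...,0]-x,P[...,1]-y)<r)&(P[...,2]>.03)&(P[...,2]<.3);print("  ",nm,m.sum(),P[m].min(0).round(3),P[m].max(0).round(3))
E
```

```text
top roll 1951 [0.503  0.028  0.0482 0.0035] rms 0.0024 y range [0.048 0.051 0.146 0.243 0.246]
 spindle y range [-0.128 -0.126  0.214  0.217]
  rod 0 [ 0.6725 -0.124 ] 235 -0.060213117555181814 0.19829703410835983
  rod 2 [ 0.0891 -0.0043] 235 -0.060213117555181814 0.19829703410835983
   handle 161 [ 0.6886 -0.0938  0.096 ] [ 0.675 -0.128  0.074] [ 0.702 -0.063  0.105]
   knob 29 [0.6536 0.2072 0.0914] [0.645 0.196 0.086] [0.668 0.217 0.103]
   mill 368 [0.604 0.327 0.03 ] [0.656 0.376 0.154]
   shaker 195 [0.578 0.361 0.03 ] [0.626 0.419 0.14 ]
   tumb 361 [ 0.554 -0.532  0.03 ] [ 0.651 -0.42   0.28 ]
   spice 353 [0.769 0.172 0.03 ] [0.825 0.228 0.106]
side roll 2462 [0.5062 0.0302 0.0494 0.0023] rms 0.0025 y range [0.046 0.049 0.146 0.24  0.243]
 spindle y range [-0.13  -0.129  0.211  0.213]
  rod 0 [ 0.6732 -0.1223] 224 -0.05448011938379846 0.19672315307742566
  rod 2 [ 0.0899 -0.0014] 224 -0.05448011938379846 0.19672315307742566
   handle 185 [ 0.6865 -0.0979  0.0948] [ 0.673 -0.13   0.073] [ 0.708 -0.064  0.105]
   knob 37 [0.6516 0.204  0.0907] [0.638 0.17  0.079] [0.677 0.213 0.098]
   mill 601 [0.604 0.323 0.03 ] [0.651 0.376 0.152]
   shaker 323 [0.576 0.362 0.03 ] [0.623 0.419 0.133]
   tumb 708 [ 0.553 -0.505  0.03 ] [ 0.64  -0.421  0.097]
   spice 481 [0.768 0.168 0.03 ] [0.834 0.23  0.106]
```

```bash
cat >> h.py <<'E'
from scipy.spatial.transform import Rotation as R
def go(pos,yaw,pitch_tool=0.0,s=None):
    from cell import status
    s=s or status.observe()
    R0=R.from_euler("xyz",s["tool_rot"])
    R1=R.from_euler("xyz",[np.pi,0,yaw])*R.from_rotvec([0,pitch_tool,0])
    print("t",round(s["time"],2),"from",s["tool_pos"].round(4),s["tool_rot"].round(4),"open",round(s["opening"],4),"F",s["contact_force"].round(1),"M",s["torque"].round(2))
    print("shift",R0.inv().apply(np.array(pos)-s["tool_pos"]).round(4),"turn",(R0.inv()*R1).as_rotvec().round(4))
E
python3 - <<'E'
from h import *
for n in ["top","side"]:
    P=pts(load(f"/tmp/{n}0.npz"))
    m=(P[...,0]>.7)&(P[...,0]<.95)&(P[...,1]>-.3)&(P[...,1]<.1)&(P[...,2]>.12)&(P[...,2]<.4)
    Q=P[m];print(n,len(Q),Q[:,0].min(),Q[:,2].max()); 
    for y in np.arange(-.3,.1,.05):
        q=Q[(Q[:,1]>y)&(Q[:,1]<y+.05)]
        if len(q): print(round(y,2),q[:,0].min().round(3),q[:,2].max().round(3))
go([.691,-.0963,.2],1.693)
E
```

```text
top 4321 0.7000909571427497 0.2755791466777846
-0.3 0.7 0.203
-0.25 0.727 0.196
-0.2 0.791 0.194
-0.15 0.831 0.241
-0.1 0.841 0.276
-0.05 0.884 0.248
-0.0 0.939 0.13
side 2910 0.7050626519596283 0.2784191713103963
-0.3 0.786 0.203
-0.25 0.755 0.198
-0.2 0.789 0.196
-0.15 0.834 0.247
-0.1 0.705 0.278
-0.05 0.705 0.245
t 0.15 from [ 0.149  -0.5031  0.2262] [-3.1405e+00 -1.0000e-04  2.8780e-01] open 0.092 F [ 0.1 -0.1 -1. ] M [0.01 0.   0.  ]
shift [ 0.6352 -0.2362  0.0266] turn [-8.0000e-04 -9.0000e-04 -1.4052e+00]
```

Emit:
jog_arm(
  series=[
    [1,[0.035,-0.013,0.001],[0,0,-0.075]],
    [1,[0.07,-0.026,0.003],[0,0,-0.15]],
    [1,[0.105,-0.039,0.005],[0,0,-0.23]],
    [1,[0.14,-0.052,0.006],[0,0,-0.31]],
    [1,[0.175,-0.065,0.007],[0,0,-0.39]],
    [1,[0.21,-0.078,0.009],[0,0,-0.47]],
    [1,[0.245,-0.091,0.01],[0,0,-0.55]],
    [1,[0.28,-0.104,0.012],[0,0,-0.63]],
    [1,[0.315,-0.117,0.013],[0,0,-0.71]],
    [1,[0.35,-0.13,0.015],[0,0,-0.79]],
    [1,[0.385,-0.143,0.016],[0,0,-0.87]],
    [1,[0.42,-0.156,0.018],[0,0,-0.95]],
  ],
)

```text
time: 1.15
tool_pos: [0.5087, -0.2331, 0.2086]
tool_rot: [-3.141, 0.0, 1.242]
contact_force: [0.3, -1.2, 0.5]
opening: 0.0919
```

```bash
python3 - <<'E'
from h import *
go([.691,-.0963,.18],1.693)
E
```

```text
t 1.15 from [ 0.5087 -0.2331  0.2086] [-3.1414e+00  1.0000e-04  1.2419e+00] open 0.0919 F [ 0.3 -1.2  0.5] M [-0.08 -0.08  0.05]
shift [0.1884 0.1283 0.0285] turn [-2.000e-04  1.000e-04 -4.511e-01]
```

Emit:
jog_arm(
  series=[
    [1,[0.03,0.02,0.004],[0,0,-0.06]],
    [1,[0.06,0.04,0.009],[0,0,-0.13]],
    [1,[0.09,0.06,0.013],[0,0,-0.2]],
    [1,[0.12,0.08,0.018],[0,0,-0.28]],
    [1,[0.145,0.098,0.022],[0,0,-0.36]],
    [1,[0.17,0.115,0.026],[0,0,-0.42]],
    [1,[0.188,0.128,0.028],[0,0,-0.451]],
    [1,[0.188,0.128,0.028],[0,0,-0.451]],
    [1,[0.188,0.128,0.028],[0,0,-0.451]],
  ],
)

```text
time: 1.9
tool_pos: [0.6899, -0.0978, 0.1793]
tool_rot: [-3.14, -0.0, 1.69]
contact_force: [0.1, -0.9, 0.0]
opening: 0.0921
```

```bash
cat >> h.py <<'E'
def snap(tag,names=("wrist",)):
    from cell import eyes,status
    s=status.observe()
    for n in names:
        c=eyes.read_camera(n); np.savez(f"/tmp/{n}{tag}.npz",tp=s["tool_pos"],tr=s["tool_rot"],**c); cv2.imwrite(f"pics/{n}{tag}.png",c["img"][:,:,::-1])
def fish(c,u,v,z=None):
    """pixel -> world; depth = image or given world-plane z"""
    K=c["camera_matrix"];d=np.array([(u-K[0,2])/K[0,0],(v-K[1,2])/K[1,1]]);th=np.hypot(*d)
    ray=np.array([*(d/max(th,1e-9)*np.sin(th)),np.cos(th)])
    M=c["tool_from_camera"];R0=R.from_euler("xyz",c["tr"])
    o=R0.apply(M[:3,3])+c["tp"];w=R0.apply(M[:3,:3]@ray)
    if z is not None: return o+w*(z-o[2])/w[2]
    zz=c["range_z"][int(v),int(u)]
    return o+w*zz/ray[2]
E
python3 - <<'E'
from h import *
go([.691,-.0963,.066],1.693); snap("1")
E
```

```text
t 1.9 from [ 0.6899 -0.0978  0.1793] [-3.1397e+00 -4.0000e-04  1.6901e+00] open 0.0921 F [ 0.1 -0.9  0. ] M [-0.   -0.08 -0.04]
shift [0.0014 0.0014 0.1133] turn [-0.0019 -0.0004 -0.0029]
```

View pics/wrist1.png

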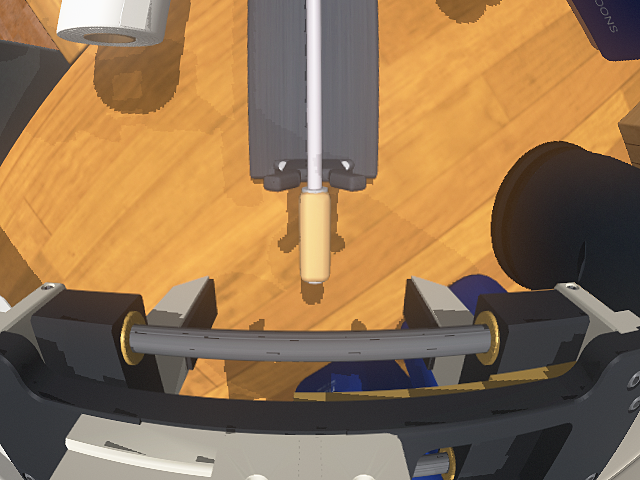

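```bash
python3 - <<'E'
from h import *
c=load("/tmp/wrist1.npz")
for u,v in [(315,190),(315,235),(315,281),(315,120),(313,30)]: print(u,v,fish(c,u,v).round(4),fish(c,u,v,.098 if v>180 else .09).round(4))
E
```

```text
315 190 [ 0.6885 -0.0622  0.0939] [ 0.6884 -0.0615  0.098 ]
315 235 [ 0.6922 -0.0924  0.0967] [ 0.6922 -0.092   0.098 ]
315 281 [ 0.6967 -0.1273  0.0946] [ 0.6964 -0.1257  0.098 ]
315 120 [ 0.6829 -0.0163  0.0899] [ 0.6829 -0.0163  0.09  ]
313 30 [0.6743 0.044  0.0905] [0.6743 0.0442 0.09  ]
```

The wrist view shows the handle at u 301–330, v 188–283, so its centre is at about (0.692, -0.095). This agrees with the other two cameras. Descending.

Emit:
jog_arm(
  series=[
    [1,[0.002,0.002,0.015],[0,0,-0.003]],
    [1,[0.002,0.002,0.035],[0,0,-0.003]],
    [1,[0.002,0.002,0.055],[0,0,-0.003]],
    [1,[0.002,0.002,0.075],[0,0,-0.003]],
    [1,[0.002,0.002,0.09],[0,0,-0.003]],
    [1,[0.002,0.002,0.103],[0,0,-0.003]],
    [1,[0.002,0.002,0.11],[0,0,-0.003]],
    [1,[0.002,0.002,0.113],[0,0,-0.003]],
    [1,[0.002,0.002,0.113],[0,0,-0.003]],
    [1,[0.002,0.002,0.113],[0,0,-0.003]],
  ],
)

```text
time: 2.78
tool_pos: [0.6919, -0.0972, 0.0688]
tool_rot: [3.14, 0.001, 1.691]
contact_force: [0.2, -0.2, 0.2]
opening: 0.0922
```

```bash
python3 - <<'E'
from h import *
go([.692,-.0955,.066],1.693)
E
```

```text
t 2.78 from [ 0.6919 -0.0972  0.0688] [3.1403e+00 6.0000e-04 1.6911e+00] open 0.0922 F [ 0.2 -0.2  0.2] M [-0.05 -0.07 -0.01]
shift [0.0016 0.0003 0.0028] turn [ 0.0013  0.0007 -0.0019]
```

Emit:
jog_arm(
  series=[
    [1,[0.001,0,0.002],[0,0,0]],
    [0,[0.001,0,0.002],[0,0,0]],
    [-0.3,[0.001,0,0.002],[0,0,0]],
    [-1,[0.001,0,0.002],[0,0,0]],
    [-1,[0.001,0,0.002],[0,0,0]],
    [-1,[0.001,0,0.002],[0,0,0]],
    [-1,[0.001,0,0.002],[0,0,0]],
    [-1,[0.001,0,0.002],[0,0,0]],
    [-1,[0.001,0,0.002],[0,0,0]],
    [-1,[0.001,0,0.002],[0,0,0]],
    [-1,[0.001,0,0.002],[0,0,0]],
    [-1,[0.001,0,0.002],[0,0,0]],
  ],
  squeeze=58,
)

```text
time: 3.78
tool_pos: [0.6915, -0.0956, 0.0657]
tool_rot: [3.142, 0.0, 1.692]
contact_force: [-0.1, -0.3, -0.2]
opening: 0.0233
```

```bash
python3 - <<'E'
from h import *
go([.692,-.0955,.21],1.693)
E
```

```text
t 3.78 from [ 0.6915 -0.0956  0.0657] [3.1416e+00 1.0000e-04 1.6918e+00] open 0.0233 F [-0.1 -0.3 -0.2] M [ 0.07 -0.18 -0.03]
shift [ 0.      0.0005 -0.1443] turn [ 0.      0.0001 -0.0012]
```

Emit:
jog_arm(
  series=[
    [-1,[0,0,0],[0,0,0]],
    [-1,[0,0,-0.004],[0,0,0]],
    [-1,[0,0,-0.012],[0,0,0]],
    [-1,[0,0,-0.022],[0,0,0]],
    [-1,[0,0,-0.034],[0,0,0]],
    [-1,[0,0,-0.048],[0,0,0]],
    [-1,[0,0,-0.064],[0,0,0]],
    [-1,[0,0,-0.08],[0,0,0]],
    [-1,[0,0,-0.095],[0,0,0]],
    [-1,[0,0,-0.105],[0,0,0]],
    [-1,[0,0,-0.11],[0,0,0]],
    [-1,[0,0,-0.11],[0,0,0]],
  ],
)

```text
time: 4.78
tool_pos: [0.6922, -0.0957, 0.1778]
tool_rot: [3.139, 0.001, 1.692]
contact_force: [-1.1, -0.0, -0.2]
opening: 0.0215
```

```bash
python3 - <<'E'
from h import *
snap("2",("wrist","top","side"))
for n in ["top","side"]:
    c=load(f"/tmp/{n}2.npz");P=pts(c);I=c["img"].astype(int)
    m=(P[...,2]>.15)&(P[...,2]<.25)&(P[...,0]>.62)&(P[...,0]<.70)&(P[...,1]>-.05)&(P[...,1]<.26)
    q=P[m]; A=np.c_[np.ones(len(q)),q[:,1]-.07]
    for k in (0,2):
        x=np.linalg.lstsq(A,q[:,k],rcond=None)[0]; print(n,k,x.round(4),len(q),(q[:,1].min().round(3),q[:,1].max().round(3)))
# start of thread: roll axis x=.5045+.029(y-.14); grip y=-.29
y=-.28; go([.5045+.029*(y-.14),y,.176],1.542)
E
```

```text
top 0 [ 0.6693 -0.1211] 309 (np.float64(-0.05), np.float64(0.217))
top 2 [0.1992 0.0052] 309 (np.float64(-0.05), np.float64(0.217))
side 0 [ 0.6695 -0.1229] 188 (np.float64(-0.05), np.float64(0.214))
side 2 [0.1985 0.002 ] 188 (np.float64(-0.05), np.float64(0.214))
t 4.93 from [ 0.6911 -0.0955  0.1747] [-3.1400e+00 -5.0000e-04  1.6918e+00] open 0.0213 F [-0.5 -0.2  0.1] M [-0.02 -0.1  -0.07]
shift [-0.1592 -0.2196 -0.001 ] turn [-0.0016 -0.0004  0.1498]
```

View pics/wrist2.png

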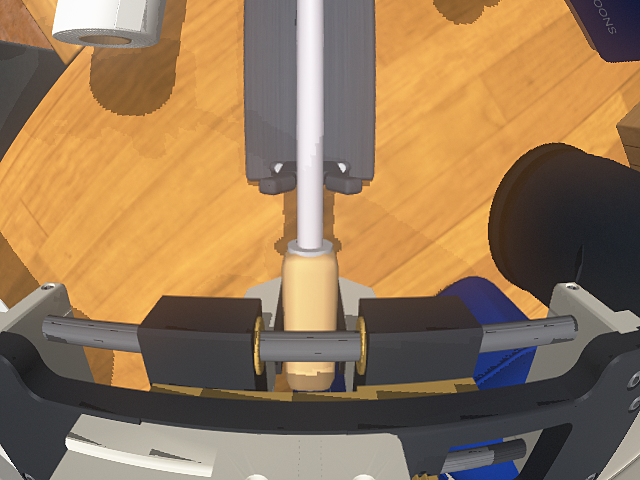

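Emit:
jog_arm(
  series=[
    [-1,[-0.009,-0.011,0],[0,0,0.007]],
    [-1,[-0.028,-0.034,0],[0,0,0.02]],
    [-1,[-0.05,-0.062,0],[0,0,0.04]],
    [-1,[-0.073,-0.09,0],[0,0,0.06]],
    [-1,[-0.096,-0.118,0],[0,0,0.08]],
    [-1,[-0.119,-0.147,0],[0,0,0.1]],
    [-1,[-0.14,-0.174,0],[0,0,0.118]],
    [-1,[-0.158,-0.197,0],[0,0,0.132]],
    [-1,[-0.17,-0.212,0],[0,0,0.143]],
    [-1,[-0.177,-0.219,0],[0,0,0.148]],
    [-1,[-0.179,-0.222,0],[0,0,0.15]],
    [-1,[-0.179,-0.222,0],[0,0,0.15]],
  ],
)

```text
time: 5.93
tool_pos: [0.4926, -0.3001, 0.1753]
tool_rot: [-3.141, -0.001, 1.541]
contact_force: [-0.1, -0.7, -0.6]
opening: 0.0217
```

```bash
python3 - <<'E'
from h import *
y=-.30; go([.5045+.029*(y-.14),y,.033],1.542)
E
```

```text
t 5.93 from [ 0.4926 -0.3001  0.1753] [-3.1411e+00 -6.0000e-04  1.5410e+00] open 0.0217 F [-0.1 -0.7 -0.6] M [-0.07 -0.11  0.02]
shift [ 0.     -0.0008  0.1423] turn [-0.0004 -0.0006 -0.001 ]
```

Emit:
jog_arm(
  series=[
    [-1,[0,0,0.008],[0,0,0]],
    [-1,[0,0,0.024],[0,0,0]],
    [-1,[0,0,0.042],[0,0,0]],
    [-1,[0,0,0.062],[0,0,0]],
    [-1,[0,0,0.082],[0,0,0]],
    [-1,[0,0,0.1],[0,0,0]],
    [-1,[0,0,0.116],[0,0,0]],
    [-1,[0,0,0.13],[0,0,0]],
    [-1,[0,0,0.14],[0,0,0]],
    [-1,[0,0,0.145],[0,0,0]],
    [-1,[0,0,0.146],[0,0,0]],
    [-1,[0,0,0.146],[0,0,0]],
  ],
)

```text
time: 6.93
tool_pos: [0.4932, -0.2998, 0.0297]
tool_rot: [3.142, 0.0, 1.543]
contact_force: [0.3, 0.1, -0.1]
opening: 0.0212
```

```bash
python3 - <<'E'
from h import *
snap("3",("wrist","top","side"))
from scipy.optimize import least_squares
for n in ["top","side"]:
    c=load(f"/tmp/{n}3.npz");P=pts(c);I=c["img"].astype(int)
    J=cv2.resize(c["img"][200:340,200:440],None,fx=3.3,fy=3.3,interpolation=cv2.INTER_CUBIC);cv2.imwrite(f"pics/{n}3z.png",J[:,:,::-1])
    m=(P[...,2]>.035)&(P[...,2]<.075)&(P[...,0]>.46)&(P[...,0]<.53)&(P[...,1]>-.25)&(P[...,1]<.03)
    q=P[m]
    if len(q)>20:
        A=np.c_[np.ones(len(q)),q[:,1]]
        for k in (0,2): print(n,k,np.linalg.lstsq(A,q[:,k],rcond=None)[0].round(4),len(q),q[:,1].min(),q[:,1].max())
    m=(P[...,0]>.43)&(P[...,0]<.57)&(P[...,1]>.04)&(P[...,1]<.28)&(P[...,2]>.015)&(P[...,2]<.13)&(I.min(-1)>110)
    Q=P[m]
    if len(Q)>100:
        def f(p):
            d=np.array([p[1],1,p[3]]);d/=np.linalg.norm(d);r=Q-np.array([p[0],.14,p[2]]);r=r-np.outer(r@d,d);return np.linalg.norm(r,axis=1)-.048
        s=least_squares(f,[.5,0,.048,0],loss="soft_l1",f_scale=.003);print(n,"roll",s.x.round(4),np.percentile(Q[:,1],[.5,99.5]).round(3))
y=-.30; go([.5045+.029*(y-.14),y,.029],1.542)
E
```

```text
top 0 [0.4995 0.0294] 284 -0.24908764028611038 0.013038688607578348
top 2 [0.0539 0.0064] 284 -0.24908764028611038 0.013038688607578348
top roll [0.5029 0.0265 0.0481 0.0018] [0.048 0.246]
side 0 [0.5006 0.0272] 267 -0.24968853043769804 -0.02848700457284775
side 2 [0.054  0.0013] 267 -0.24968853043769804 -0.02848700457284775
side roll [ 0.5062  0.0297  0.0496 -0.0016] [0.088 0.243]
t 7.08 from [ 0.4933 -0.3004  0.0306] [3.1403e+00 1.1000e-03 1.5420e+00] open 0.0215 F [-0.8 -0.2 -0.1] M [-0.06 -0.15 -0.04]
shift [ 0.0003 -0.0016  0.0016] turn [ 0.0013  0.0011 -0.    ]
```

View pics/wrist3.png

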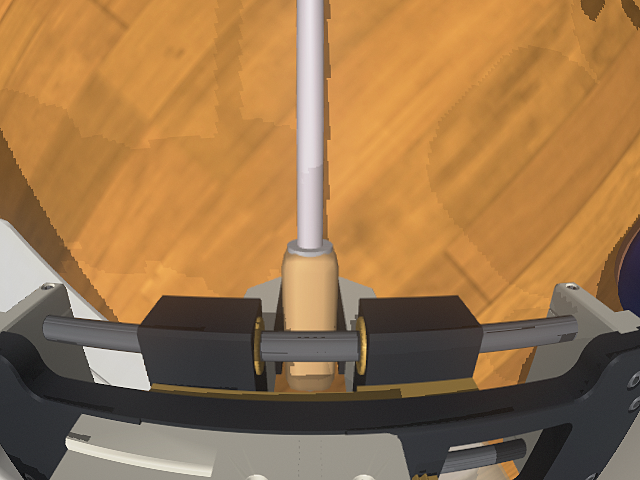

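View pics/top3z.png

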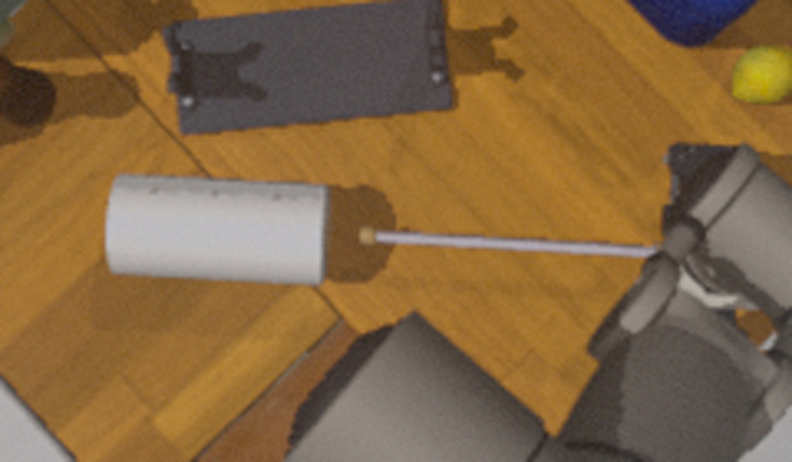

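Emit:
jog_arm(
  series=[
    [-1,[0.006,0,0.001],[0,0,0]],
    [-1,[0.016,0,0.001],[0,0,0]],
    [-1,[0.028,0,0.001],[0,0,0]],
    [-1,[0.04,0,0.001],[0,0,0]],
    [-1,[0.052,0,0.001],[0,0,0]],
    [-1,[0.064,0,0.001],[0,0,0]],
    [-1,[0.076,0,0.001],[0,0,0]],
    [-1,[0.088,0,0.001],[0,0,0]],
    [-1,[0.098,0,0.001],[0,0,0]],
    [-1,[0.106,0,0.001],[0,0,0]],
    [-1,[0.11,0,0.001],[0,0,0]],
    [-1,[0.11,0,0.001],[0,0,0]],
  ],
)

```text
time: 8.08
tool_pos: [0.496, -0.1892, 0.0287]
tool_rot: [-3.141, -0.0, 1.543]
contact_force: [0.1, 0.6, -0.7]
opening: 0.0218
```

```bash
python3 - <<'E'
from h import *
snap("4",("wrist","top","side"))
from scipy.optimize import least_squares
for n in ["top","side"]:
    c=load(f"/tmp/{n}4.npz");P=pts(c);I=c["img"].astype(int)
    J=cv2.resize(c["img"][200:340,200:440],None,fx=3.3,fy=3.3,interpolation=cv2.INTER_CUBIC);cv2.imwrite(f"pics/{n}4z.png",J[:,:,::-1])
    m=(P[...,0]>.43)&(P[...,0]<.57)&(P[...,1]>.04)&(P[...,1]<.28)&(P[...,2]>.015)&(P[...,2]<.13)&(I.min(-1)>110)
    Q=P[m]
    if len(Q)>100:
        def f(p):
            d=np.array([p[1],1,p[3]]);d/=np.linalg.norm(d);r=Q-np.array([p[0],.14,p[2]]);r=r-np.outer(r@d,d);return np.linalg.norm(r,axis=1)-.048
        s=least_squares(f,[.5,0,.048,0],loss="soft_l1",f_scale=.003);print(n,"roll",s.x.round(4),np.percentile(Q[:,1],[.5,99.5]).round(3))
y=-.019; go([.5045+.029*(y-.14),y,.029],1.542)
E
```

```text
top roll [0.503  0.0261 0.048  0.0019] [0.048 0.246]
side roll [ 0.5063  0.0281  0.0496 -0.0027] [0.134 0.243]
t 8.23 from [ 0.4961 -0.1906  0.0288] [3.1412e+00 4.0000e-04 1.5416e+00] open 0.0217 F [-0.3  0.4 -1.1] M [-0.08 -0.12 -0.02]
shift [ 0.1716 -0.0012 -0.0003] turn [ 0.0004  0.0004 -0.0004]
```

View pics/wrist4.png

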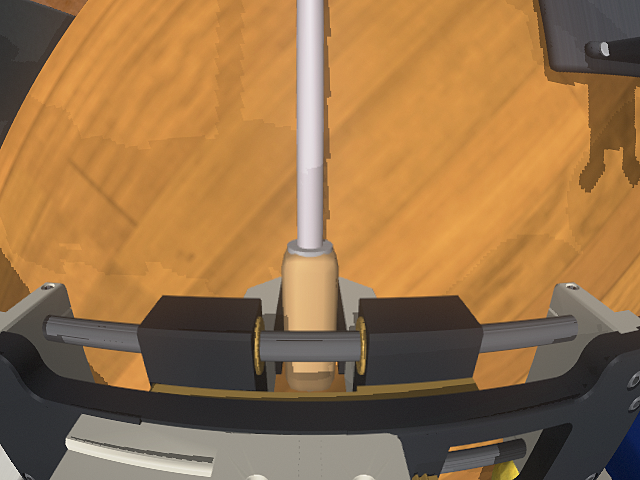

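View pics/top4z.png

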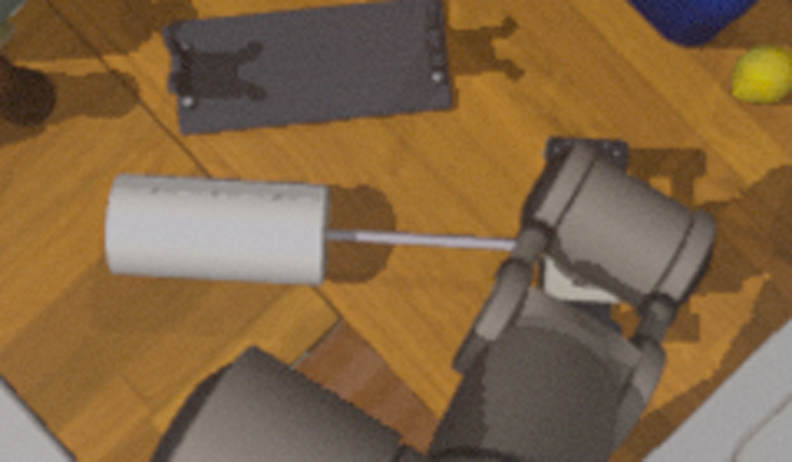

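Emit:
jog_arm(
  series=[
    [-1,[0.008,0,0],[0,0,0]],
    [-1,[0.022,0,0],[0,0,0]],
    [-1,[0.038,0,0],[0,0,0]],
    [-1,[0.055,0,0],[0,0,0]],
    [-1,[0.073,0,0],[0,0,0]],
    [-1,[0.091,0,0],[0,0,0]],
    [-1,[0.109,0,0],[0,0,0]],
    [-1,[0.127,0,0],[0,0,0]],
    [-1,[0.145,0,0],[0,0,0]],
    [-1,[0.159,0,0],[0,0,0]],
    [-1,[0.169,0,0],[0,0,0]],
    [-1,[0.171,0,0],[0,0,0]],
  ],
)

```text
time: 9.23
tool_pos: [0.5005, -0.0172, 0.0287]
tool_rot: [-3.141, -0.0, 1.544]
contact_force: [-0.2, -0.0, -1.1]
opening: 0.022
```

```bash
python3 - <<'E'
from h import *
snap("5",("wrist","top","side"))
from scipy.optimize import least_squares
for n in ["top","side"]:
    c=load(f"/tmp/{n}5.npz");P=pts(c);I=c["img"].astype(int)
    J=cv2.resize(c["img"][160:310,170:410],None,fx=3.3,fy=3.3,interpolation=cv2.INTER_CUBIC);cv2.imwrite(f"pics/{n}5z.png",J[:,:,::-1])
    m=(P[...,0]>.43)&(P[...,0]<.57)&(P[...,1]>.04)&(P[...,1]<.28)&(P[...,2]>.015)&(P[...,2]<.13)&(I.min(-1)>110)
    Q=P[m]
    if len(Q)>100:
        def f(p):
            d=np.array([p[1],1,p[3]]);d/=np.linalg.norm(d);r=Q-np.array([p[0],.14,p[2]]);r=r-np.outer(r@d,d);return np.linalg.norm(r,axis=1)-.048
        s=least_squares(f,[.5,0,.048,0],loss="soft_l1",f_scale=.003);print(n,"roll",s.x.round(4),np.percentile(Q[:,1],[.5,99.5]).round(3))
y=-.019; go([.5045+.029*(y-.14),y,.029],1.542)
E
```

```text
top roll [ 0.5031  0.0267  0.0483 -0.0041] [0.051 0.27 ]
side roll [0.5064 0.0322 0.0493 0.001 ] [0.045 0.271]
t 9.38 from [ 0.5009 -0.0193  0.0287] [3.1415e+00 3.0000e-04 1.5422e+00] open 0.0215 F [ 1.   0.1 -0.5] M [-0.05 -0.11  0.03]
shift [ 0.0002 -0.0011 -0.0003] turn [0.0001 0.0003 0.0002]
```

View pics/wrist5.png

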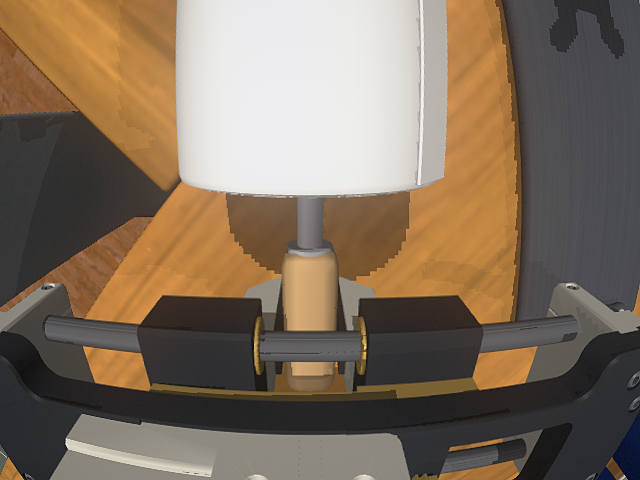

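View pics/side5z.png

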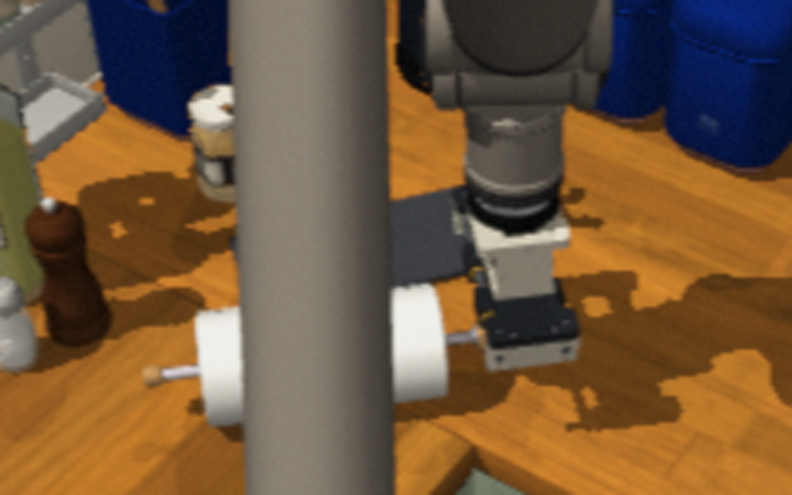

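View pics/top5z.png

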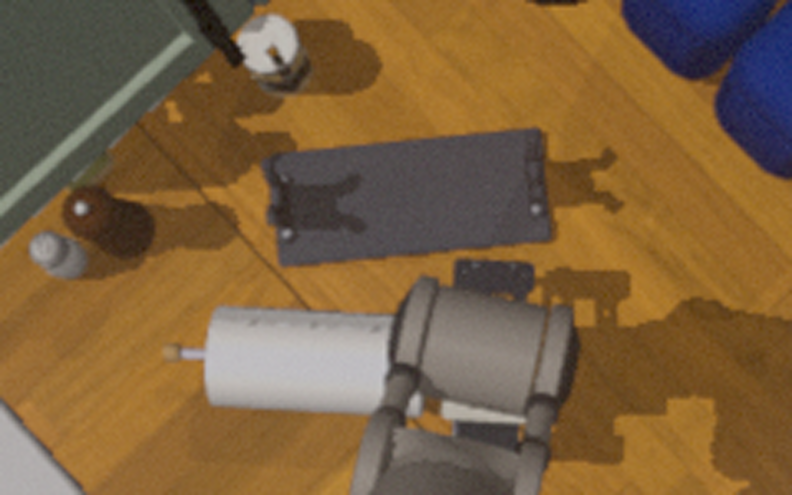

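Emit:
jog_arm(
  series=[
    [-1,[0,0,-0.004],[0,0,0]],
    [-1,[0,0,-0.009],[0,0,0]],
    [-1,[0,0,-0.013],[0,0,0]],
    [-1,[0,0,-0.015],[0,0,0]],
    [-1,[0,0,-0.017],[0,0,0]],
    [-1,[0,0,-0.019],[0,0,0]],
    [-1,[0,0,-0.022],[0,0,0]],
    [-1,[0,0,-0.027],[0,0,0]],
    [-1,[0,0,-0.034],[0,0,0]],
    [-1,[0,0,-0.042],[0,0,0]],
    [-1,[0,0,-0.048],[0,0,0]],
    [-1,[0,0,-0.05],[0,0,0]],
  ],
  squeeze=60,
)

```text
time: 10.38
tool_pos: [0.5017, -0.0193, 0.0802]
tool_rot: [3.139, 0.0, 1.542]
contact_force: [0.5, 0.9, -1.7]
opening: 0.0217
```

```bash
cat >> h.py <<'E'
def rollfit(tag,box,names=("top","side"),y0=.14):
    from scipy.optimize import least_squares
    for n in names:
        c=load(f"/tmp/{n}{tag}.npz");P=pts(c);I=c["img"].astype(int)
        m=np.all([(P[...,k]>box[k][0])&(P[...,k]<box[k][1]) for k in range(3)],axis=0)&(I.min(-1)>110)&(I.max(-1)-I.min(-1)<40)
        Q=P[m]
        if len(Q)<100: print(n,"few",len(Q));continue
        def f(p):
            d=np.array([p[1],1,p[3]]);d/=np.linalg.norm(d);r=Q-np.array([p[0],y0,p[2]]);r=r-np.outer(r@d,d);return np.linalg.norm(r,axis=1)-.048
        s=least_squares(f,[np.mean(box[0]),0,np.mean(box[2]),0],loss="soft_l1",f_scale=.003);print(n,"roll x,dx,z,dz",s.x.round(4),"y",np.percentile(Q[:,1],[.5,99.5]).round(3),len(Q))
E
python3 - <<'E'
from h import *
snap("6",("wrist","top","side"))
rollfit("6",[(.43,.57),(.04,.25),(.045,.16)])
for n in ["top","side"]:
    c=load(f"/tmp/{n}6.npz");P=pts(c);I=c["img"].astype(int)
    m=(P[...,1]>.252)&(P[...,1]<.32)&(P[...,0]>.46)&(P[...,0]<.55)&(P[...,2]>.04)&(P[...,2]<.16);q=P[m]
    print(n,len(q),q.min(0).round(3),q.max(0).round(3),np.median(q,0).round(3))
    J=cv2.resize(c["img"][160:310,170:410],None,fx=3.3,fy=3.3,interpolation=cv2.INTER_CUBIC);cv2.imwrite(f"pics/{n}6z.png",J[:,:,::-1])
go([.6915,-.0956,.22],1.692)
E
```

```text
top roll x,dx,z,dz [ 0.5044  0.027   0.0818 -0.0022] y [0.052 0.245] 1702
side roll x,dx,z,dz [ 0.5073  0.0292  0.0825 -0.0035] y [0.045 0.246] 884
top 60 [0.5   0.253 0.094] [0.515 0.294 0.114] [0.508 0.278 0.103]
side 71 [0.5   0.252 0.09 ] [0.515 0.292 0.11 ] [0.508 0.276 0.103]
t 10.53 from [ 0.501  -0.0192  0.0789] [3.1411e+00 2.0000e-04 1.5418e+00] open 0.0214 F [-0.6 -0.2 -1.8] M [-0.22 -0.11  0.04]
shift [-0.0709  0.1927 -0.1409] turn [ 0.0005  0.0002 -0.1502]
```

View pics/side6z.png

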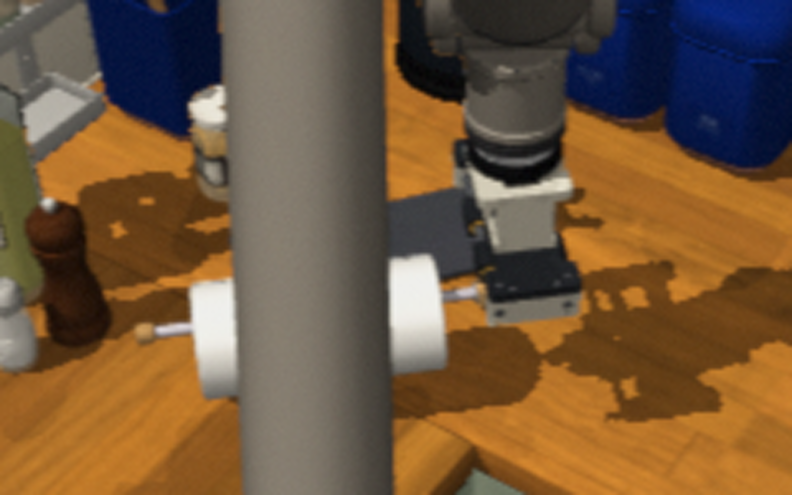

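View pics/wrist6.png

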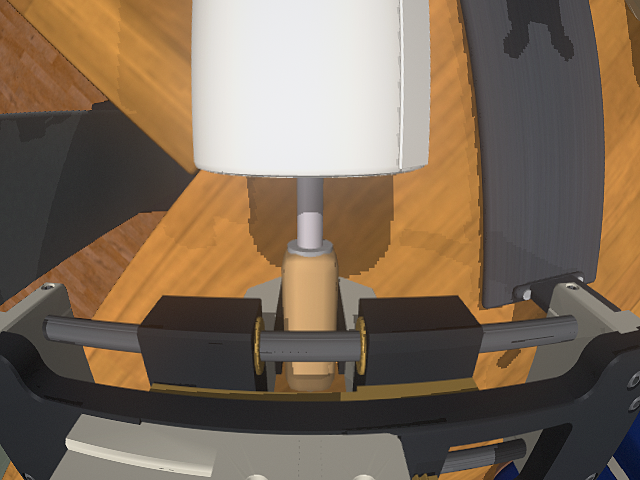

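Emit:
jog_arm(
  series=[
    [-1,[0,0,-0.003],[0,0,0]],
    [-1,[0,0,-0.01],[0,0,0]],
    [-1,[0,0,-0.02],[0,0,0]],
    [-1,[0,0,-0.033],[0,0,0]],
    [-1,[0,0,-0.047],[0,0,0]],
    [-1,[0,0,-0.062],[0,0,0]],
    [-1,[0,0,-0.077],[0,0,0]],
    [-1,[0,0,-0.091],[0,0,0]],
    [-1,[0,0,-0.104],[0,0,0]],
    [-1,[0,0,-0.114],[0,0,0]],
    [-1,[0,0,-0.12],[0,0,0]],
    [-1,[0,0,-0.122],[0,0,0]],
  ],
)

```text
time: 11.53
tool_pos: [0.5014, -0.0193, 0.2023]
tool_rot: [3.139, 0.001, 1.542]
contact_force: [0.4, -0.1, -2.1]
opening: 0.0219
```

```bash
python3 - <<'E'
from h import *
go([.6915,-.0956,.20],1.692)
E
```

```text
t 11.53 from [ 0.5014 -0.0193  0.2023] [3.1392e+00 5.0000e-04 1.5418e+00] open 0.0219 F [ 0.4 -0.1 -2.1] M [-0.14 -0.09 -0.03]
shift [-0.0708  0.1922  0.0028] turn [ 0.0024  0.0007 -0.1502]
```

Emit:
jog_arm(
  series=[
    [-1,[-0.002,0.005,0],[0,0,-0.004]],
    [-1,[-0.006,0.015,0],[0,0,-0.012]],
    [-1,[-0.011,0.029,0],[0,0,-0.023]],
    [-1,[-0.017,0.046,0],[0,0,-0.036]],
    [-1,[-0.024,0.066,0],[0,0,-0.051]],
    [-1,[-0.032,0.087,0],[0,0,-0.068]],
    [-1,[-0.04,0.108,0],[0,0,-0.085]],
    [-1,[-0.048,0.129,0],[0,0,-0.101]],
    [-1,[-0.055,0.149,0],[0,0,-0.117]],
    [-1,[-0.061,0.166,0],[0,0,-0.13]],
    [-1,[-0.066,0.18,0],[0,0,-0.141]],
    [-1,[-0.069,0.188,0],[0,0,-0.147]],
  ],
)

```text
time: 12.53
tool_pos: [0.688, -0.0945, 0.1987]
tool_rot: [-3.14, -0.0, 1.689]
contact_force: [0.0, 0.7, -0.8]
opening: 0.0216
```

Emit:
jog_arm(
  series=[
    [-1,[-0.001,0.003,0],[0,0,-0.002]],
    [-1,[-0.002,0.004,0],[0,0,-0.003]],
    [-1,[-0.002,0.004,0],[0,0,-0.003]],
    [-1,[-0.002,0.004,0],[0,0,-0.003]],
  ],
)

```text
time: 12.87
tool_pos: [0.6906, -0.0949, 0.2005]
tool_rot: [-3.141, -0.0, 1.692]
contact_force: [0.3, -0.3, -1.8]
opening: 0.0215
```

```bash
python3 - <<'E'
from h import *
snap("7",("wrist","top","side"))
rollfit("7",[(.60,.75),(-.04,.18),(.13,.29)],y0=.068)
for n in ["top","side"]:
    c=load(f"/tmp/{n}7.npz");P=pts(c);I=c["img"].astype(int)
    m=(P[...,1]>.18)&(P[...,1]<.25)&(P[...,0]>.62)&(P[...,0]<.68)&(P[...,2]>.18)&(P[...,2]<.25);q=P[m]
    print(n,len(q),q.min(0).round(3),q.max(0).round(3),np.median(q,0).round(3))
    J=cv2.resize(c["img"][160:310,170:410] if n=="top" else c["img"][130:280,140:380],None,fx=3.3,fy=3.3,interpolation=cv2.INTER_CUBIC);cv2.imwrite(f"pics/{n}7z.png",J[:,:,::-1])
go([.6915,-.0956,.0657],1.692)
E
```

```text
top roll x,dx,z,dz [ 0.6687 -0.1241  0.2023 -0.001 ] y [-0.031  0.17 ] 2075
side roll x,dx,z,dz [ 0.6714 -0.1249  0.2028 -0.0256] y [-0.035  0.175] 811
top 65 [0.643 0.181 0.216] [0.66  0.217 0.235] [0.652 0.203 0.225]
side 64 [0.644 0.181 0.213] [0.663 0.214 0.233] [0.652 0.202 0.224]
t 13.02 from [ 0.6907 -0.0949  0.201 ] [3.1415e+00 1.0000e-04 1.6920e+00] open 0.0218 F [ 0.1 -0.4 -2.1] M [-0.24 -0.17  0.01]
shift [-0.0008  0.0006  0.1353] turn [ 0.0001  0.0001 -0.    ]
```

View pics/side7z.png

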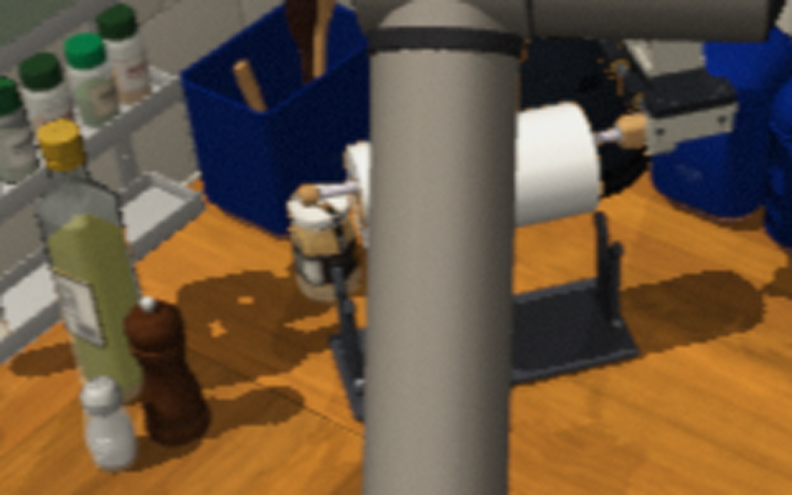

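View pics/wrist7.png

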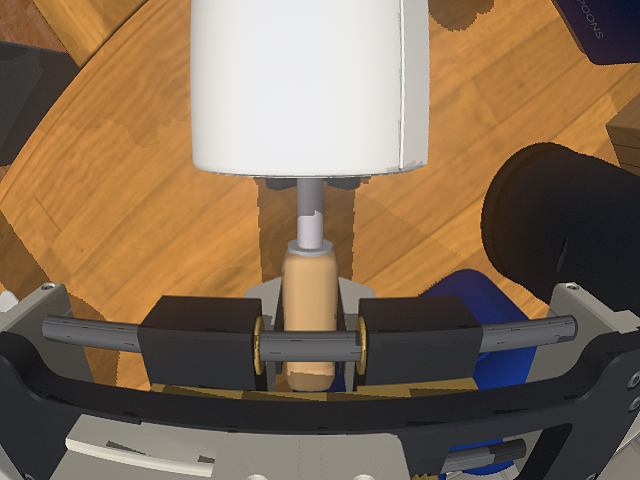

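View pics/top7z.png

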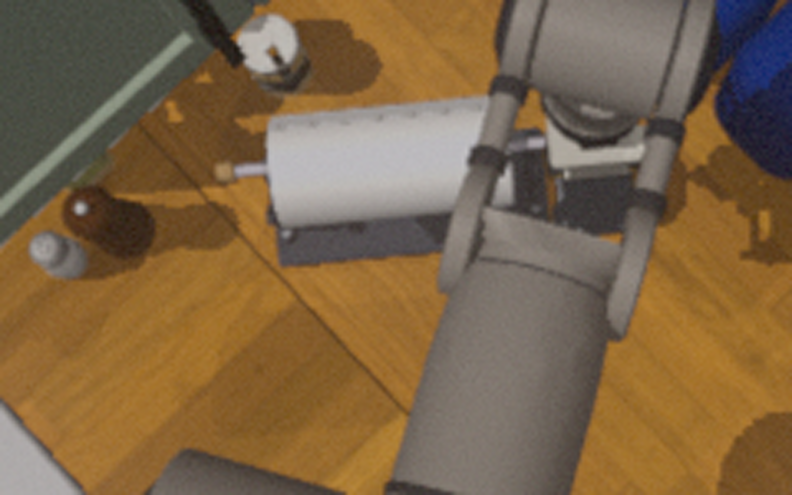

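Emit:
jog_arm(
  series=[
    [-1,[-0.0005,0.0005,0.004],[0,0,0]],
    [-1,[-0.0005,0.0005,0.012],[0,0,0]],
    [-1,[-0.0005,0.0005,0.022],[0,0,0]],
    [-1,[-0.0005,0.0005,0.033],[0,0,0]],
    [-1,[-0.0005,0.0005,0.045],[0,0,0]],
    [-1,[-0.0005,0.0005,0.057],[0,0,0]],
    [-1,[-0.0005,0.0005,0.069],[0,0,0]],
    [-1,[-0.0005,0.0005,0.08],[0,0,0]],
    [-1,[-0.0005,0.0005,0.089],[0,0,0]],
    [-1,[-0.0005,0.0005,0.095],[0,0,0]],
    [-1,[-0.0005,0.0005,0.097],[0,0,0]],
    [-1,[-0.0005,0.0005,0.097],[0,0,0]],
  ],
)

```text
time: 14.02
tool_pos: [0.6914, -0.0955, 0.1031]
tool_rot: [-3.141, -0.0, 1.692]
contact_force: [-0.5, 0.1, -2.0]
opening: 0.0215
```

```bash
python3 - <<'E'
from h import *
snap("8",("wrist","side","top"))
for n in ["side","top"]:
    c=load(f"/tmp/{n}8.npz")
    J=cv2.resize(c["img"][160:310,170:410] if n=="top" else c["img"][150:270,200:400],None,fx=3.9 if n=="side" else 3.3,fy=3.9 if n=="side" else 3.3,interpolation=cv2.INTER_CUBIC);cv2.imwrite(f"pics/{n}8z.png",J[:,:,::-1])
rollfit("8",[(.60,.75),(-.04,.18),(.04,.18)],y0=.068)
go([.6915,-.0956,.0657],1.692)
E
```

```text
top roll x,dx,z,dz [ 0.6706 -0.1243  0.1059 -0.0033] y [-0.03   0.172] 1771
side roll x,dx,z,dz [ 0.6715 -0.1443  0.1046 -0.0334] y [-0.038  0.176] 740
t 14.17 from [ 0.6921 -0.0957  0.1046] [3.1400e+00 7.0000e-04 1.6918e+00] open 0.0215 F [-0.2 -0.3 -0.8] M [-0.22 -0.15 -0.05]
shift [ 0.0002 -0.0007  0.0389] turn [ 0.0016  0.0007 -0.0002]
```

View pics/side8z.png

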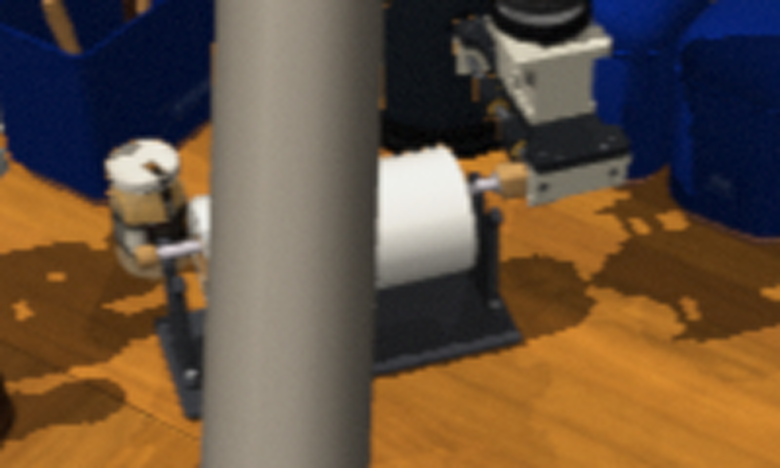

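View pics/wrist8.png

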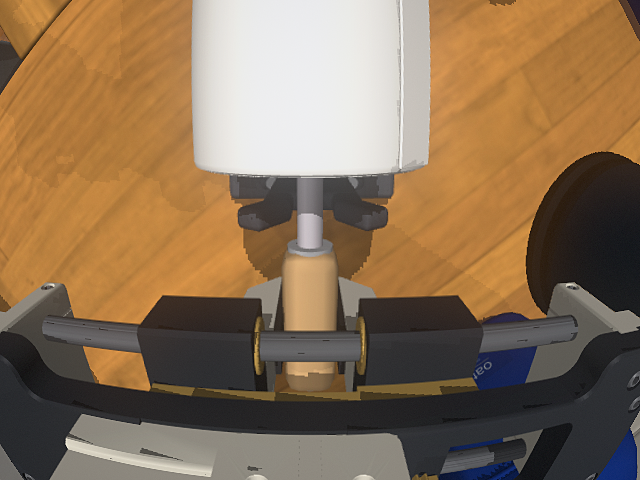

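View pics/top8z.png

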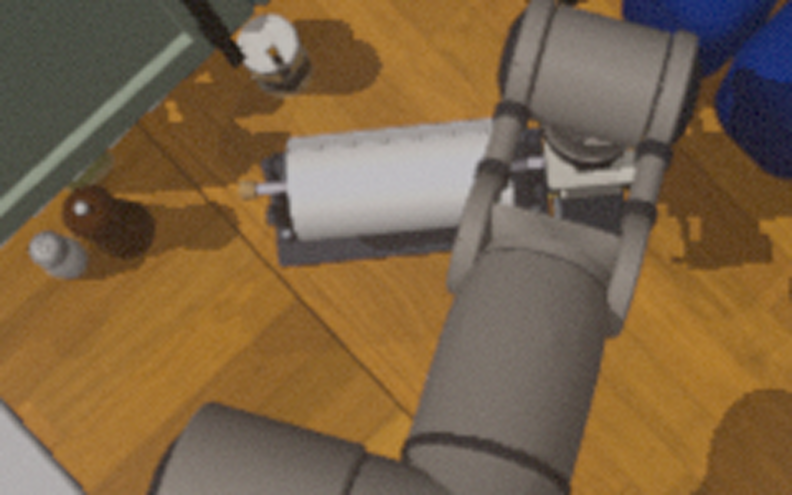

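The wrist view puts the rod at u≈311, between the post prongs that end at u≈290 and u≈335, so it is centred in the notch. In the top view the knob sits outside the left post and the roll lies between the posts. Lowering slowly.

Emit:
jog_arm(
  series=[
    [-1,[0,-0.0005,0.004],[0,0,0]],
    [-1,[0,-0.0005,0.009],[0,0,0]],
    [-1,[0,-0.0005,0.014],[0,0,0]],
    [-1,[0,-0.0005,0.019],[0,0,0]],
    [-1,[0,-0.0005,0.023],[0,0,0]],
    [-1,[0,-0.0005,0.027],[0,0,0]],
    [-1,[0,-0.0005,0.031],[0,0,0]],
    [-1,[0,-0.0005,0.034],[0,0,0]],
    [-1,[0,-0.0005,0.036],[0,0,0]],
    [-1,[0,-0.0005,0.038],[0,0,0]],
    [-1,[0,-0.0005,0.039],[0,0,0]],
    [-1,[0,-0.0005,0.039],[0,0,0]],
  ],
)

```text
time: 15.17
tool_pos: [0.6913, -0.0956, 0.0656]
tool_rot: [3.141, 0.0, 1.692]
contact_force: [-1.8, 0.2, 2.4]
opening: 0.0217
```

Emit:
jog_arm(
  series=[
    [-1,[0,0,0],[0,0,0]],
    [-1,[0,0,0],[0,0,0]],
    [-1,[0,0,0],[0,0,0]],
  ],
)

```text
time: 15.42
tool_pos: [0.6913, -0.0956, 0.0655]
tool_rot: [3.141, 0.0, 1.692]
contact_force: [-3.2, -0.2, 5.8]
opening: 0.0219
```

```bash
python3 - <<'E'
from h import *
snap("9",("wrist","side","top"))
for n in ["side","top"]:
    c=load(f"/tmp/{n}9.npz");P=pts(c)
    J=cv2.resize(c["img"][160:310,170:410] if n=="top" else c["img"][150:270,200:400],None,fx=3.9 if n=="side" else 3.3,fy=3.9 if n=="side" else 3.3,interpolation=cv2.INTER_CUBIC);cv2.imwrite(f"pics/{n}9z.png",J[:,:,::-1])
    m=(P[...,1]>.198)&(P[...,1]<.25)&(P[...,0]>.63)&(P[...,0]<.68)&(P[...,2]>.06)&(P[...,2]<.25);q=P[m]
    print(n,len(q),q.max(0).round(3),np.median(q,0).round(3))
rollfit("9",[(.60,.75),(-.04,.18),(.02,.15)],y0=.068)
go([.6915,-.0956,.0657],1.692)
E
```

```text
side 29 [0.659 0.213 0.098] [0.65  0.206 0.092]
top 34 [0.675 0.217 0.116] [0.651 0.206 0.092]
top roll x,dx,z,dz [ 0.6694 -0.124   0.0677  0.0011] y [-0.024  0.172] 1672
side roll x,dx,z,dz [ 0.6716 -0.1382  0.0673 -0.028 ] y [-0.037  0.174] 710
t 15.57 from [ 0.6913 -0.0956  0.0654] [3.1409e+00 3.0000e-04 1.6918e+00] open 0.0218 F [-2.6  0.1  5.2] M [0.13 0.33 0.11]
shift [ 0.      0.0002 -0.0003] turn [ 0.0007  0.0003 -0.0002]
```

View pics/side9z.png

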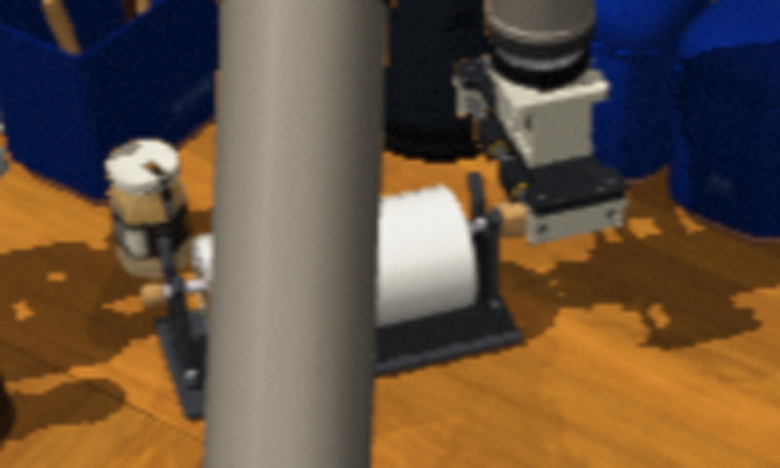

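View pics/wrist9.png

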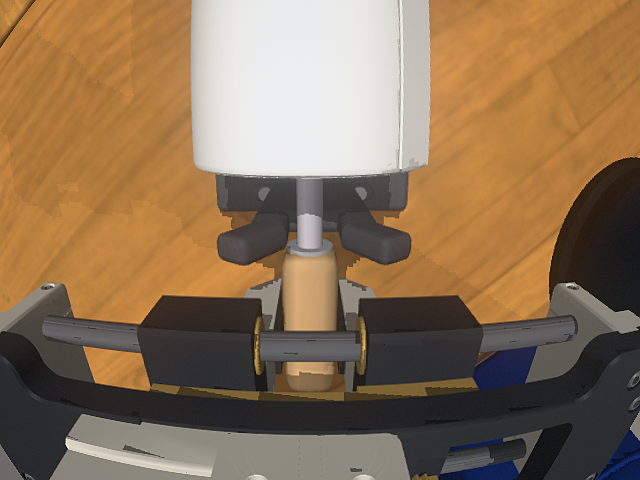

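Both ends are at seat height: the knob's median z is 0.092 against 0.091 at the start, and the seat now pushes up with about 5 N. I'll open the gripper and lift straight off.

Emit:
jog_arm(
  series=[
    [-0.4,[0,0,0],[0,0,0]],
    [-0.2,[0,0,0],[0,0,0]],
    [0,[0,0,0],[0,0,0]],
    [0.3,[0,0,0],[0,0,0]],
    [0.6,[0,0,0],[0,0,0]],
    [0.6,[0,0,0],[0,0,0]],
    [0.6,[0,0,0],[0,0,0]],
    [0.6,[0,0,0],[0,0,0]],
  ],
)

```text
time: 16.23
tool_pos: [0.6911, -0.0956, 0.0647]
tool_rot: [-3.142, 0.0, 1.692]
contact_force: [0.8, -0.5, -0.1]
opening: 0.0691
```

Emit:
jog_arm(
  series=[
    [0.6,[0,0,-0.005],[0,0,0]],
    [0.6,[0,0,-0.015],[0,0,0]],
    [0.6,[0,0,-0.03],[0,0,0]],
    [0.6,[0,0,-0.048],[0,0,0]],
    [0.6,[0,0,-0.068],[0,0,0]],
    [0.6,[0,0,-0.09],[0,0,0]],
    [0.6,[0,0,-0.112],[0,0,0]],
    [0.6,[0,0,-0.132],[0,0,0]],
    [0.6,[0,0,-0.148],[0,0,0]],
    [0.6,[0,0,-0.158],[0,0,0]],
    [0.6,[0,0,-0.16],[0,0,0]],
    [0.6,[0,0,-0.16],[0,0,0]],
  ],
)

```text
time: 17.23
tool_pos: [0.6913, -0.0956, 0.2256]
tool_rot: [3.14, 0.001, 1.692]
contact_force: [-0.1, -1.1, -0.2]
opening: 0.0733
```

Emit:
jog_arm(
  series=[
    [0.6,[-0.02,0,0],[0,0,0]],
    [0.6,[-0.045,0,0],[0,0,0]],
    [0.6,[-0.075,0,0],[0,0,0]],
    [0.6,[-0.105,0,0],[0,0,0]],
    [0.6,[-0.13,-0.02,0],[0,0,0]],
    [0.6,[-0.155,-0.04,0],[0,0,0]],
    [0.6,[-0.175,-0.065,0],[0,0,0]],
    [0.6,[-0.19,-0.09,0],[0,0,0]],
    [0.6,[-0.2,-0.11,0],[0,0,0]],
    [0.6,[-0.2,-0.12,0],[0,0,0]],
    [0.6,[-0.2,-0.12,0],[0,0,0]],
  ],
)

```text
time: 18.15
tool_pos: [0.5937, -0.3098, 0.2235]
tool_rot: [-3.139, -0.002, 1.689]
contact_force: [0.4, -0.5, -0.3]
opening: 0.0736
```

```bash
python3 - <<'E'
from h import *
snap("A",("side","top"))
for n in ["side","top"]:
    c=load(f"/tmp/{n}A.npz");P=pts(c);I=c["img"].astype(int)
    J=cv2.resize(c["img"][160:310,170:410] if n=="top" else c["img"][150:300,140:380],None,fx=3.3,fy=3.3,interpolation=cv2.INTER_CUBIC);cv2.imwrite(f"pics/{n}Az.png",J[:,:,::-1])
    for lab,(a,b) in dict(knob=(.198,.25),handle=(-.14,-.066)).items():
        m=(P[...,1]>a)&(P[...,1]<b)&(P[...,0]>.63)&(P[...,0]<.72)&(P[...,2]>.06)&(P[...,2]<.15)&(I[...,0]-I[...,2]>50);q=P[m]
        if len(q): print(n,lab,len(q),q.min(0).round(3),q.max(0).round(3),np.median(q,0).round(3))
rollfit("A",[(.60,.75),(-.04,.18),(.02,.15)],y0=.068)
go([.6915,-.0956,.0657],1.692)
E
```

```text
side knob 30 [0.642 0.198 0.08 ] [0.661 0.213 0.099] [0.651 0.206 0.091]
side handle 130 [ 0.675 -0.132  0.075] [ 0.704 -0.083  0.105] [ 0.685 -0.107  0.094]
top knob 28 [0.645 0.198 0.081] [0.675 0.217 0.115] [0.651 0.207 0.091]
top handle 155 [ 0.675 -0.128  0.077] [ 0.702 -0.066  0.104] [ 0.687 -0.097  0.096]
top roll x,dx,z,dz [ 0.6694 -0.1251  0.0678  0.0012] y [-0.031  0.171] 1945
side roll x,dx,z,dz [ 0.672  -0.1293  0.07   -0.0157] y [0.055 0.173] 1010
t 18.25 from [ 0.596  -0.3084  0.2239] [-3.1408e+00 -1.1000e-03  1.6913e+00] open 0.0735 F [ 0.7  0.1 -0.5] M [-0.03 -0.11 -0.03]
shift [0.1996 0.1205 0.1583] turn [-0.0008 -0.0011 -0.0007]
```

View pics/sideAz.png

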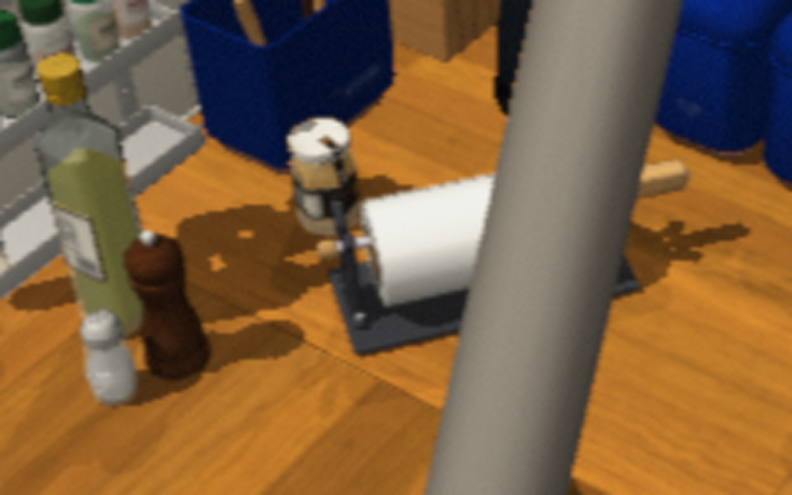

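View pics/topAz.png

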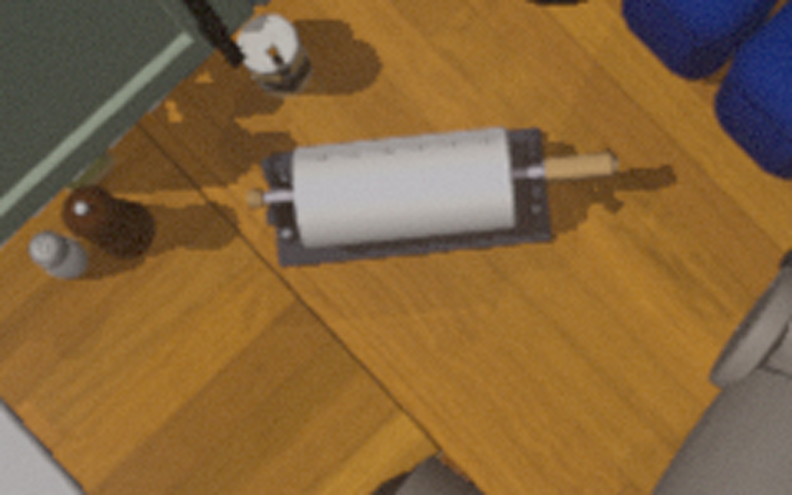

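```bash
python3 - <<'E'
from h import *
P=pts(load("/tmp/topA.npz"));P0=pts(load("/tmp/top0.npz"))
for nm,(x,y,r) in dict(mill=(.62,.335,.05),shaker=(.6,.39,.03),tumb=(.6,-.48,.06)).items():
    for p in (P0,P):
        m=(np.hypot(p[...,0]-x,p[...,1]-y)<r)&(p[...,2]>.03)&(p[...,2]<.16);print(nm,m.sum(),np.median(p[m],0).round(3))
from cell import job
print(job.hand_in())
E
```

```text
mill 368 [0.625 0.344 0.127]
mill 367 [0.626 0.343 0.127]
shaker 195 [0.599 0.397 0.079]
shaker 190 [0.599 0.396 0.08 ]
tumb 335 [ 0.6   -0.48   0.064]
tumb 37 [ 0.565 -0.435  0.059]
the job is handed in; nothing more can be done
None
```

The roll now hangs on the spindle between the two posts, and I handed the job in at about 18 s of the 58 s allowed. I lifted the spindle out by its handle, threaded it through the core, carried the roll back, lowered both ends into the notches, opened the gripper and moved the arm clear.

**Seating:** The knob (z 0.091) and handle (z 0.096) are back at their starting heights. The roll's centre is at z 0.068, the expected 17 mm below the rod axis. The top camera shows it level and clear of both posts. The side camera's fit gave a slight tilt (-0.016), but the arm hid part of the roll from it, so I relied on the top camera.

**Forces:** The highest wrist force I saw at the end of any move was about 7 N.

**Bystanders:** The mill and shaker are where they were, to within 1 mm. The last side picture shows the oil bottle standing as at the start; I took no measurement of it.

**Not confirmed:** The arm mostly hid the tumbler from the top camera in the last picture (37 points against 335 at the start), so that check is inconclusive. The planned path kept clear of it, and I saw no sign of contact.

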